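# Check a hired drilling kit back into its holders

### The job

Check the returned drilling kit back in: stand the battery pack in the charger, the spirit level in its long blue tray, and each of the two hole saws in the round orange holder of its own size, so that every part sits upright and flat inside the rim of its holder. Set the parts down rather than dropping them, do not knock any over, and leave the sprayer and the tape roll where they are.

Things in the scene. Friction and masses are not known exactly. Their poses are not given: they have to be found in the camera images.
- battery_mid (a point): Battery pack, loose: black block with a blue band and a slightly narrower grey top with brass strips and a red patch; 56 mm wide (its x; only 44 mm wide above 44 mm height), 95 mm long (its y), 56 mm high, about 0.45 kg. It stands on the bench. The point is its centre, 28 mm above its underside. It may go into the charger either way round.
- level_mid (a point): Short spirit level, loose: aluminium bar with blue ends, green vials; 28 mm wide (its x), 150 mm long (its y), 56 mm high, about 0.24 kg, standing on its narrow long edge. The point is its centre, 28 mm above its underside. It may go into the tray either way round.
- big_saw_mid (a point): Large hole saw, loose: yellow steel drum, 62 mm in diameter and 56 mm high, standing teeth down, with an 11 mm shank rising a further 20 mm from the middle of its top (76 mm in all; a flat collar surrounds the shank's foot); about 0.26 kg. The point is the centre of the drum, 28 mm above its underside; z is its axis.
- small_saw_mid (a point): Small hole saw, loose: the same as the large one but 38 mm in diameter; drum 56 mm high, shank 11 mm thick rising a further 20 mm; about 0.14 kg. The point is the centre of the drum, 28 mm above its underside; z is its axis.
- charger_bay (a point): Battery charger, fixed: grey base, black rim, with a small console (green and red lamp) at its +y end; 86 mm (x) by 143 mm (y) outside. Its bay, 76 mm (x) by 115 mm (y), has a low rim standing 5 mm above the bay floor, about 10 mm of play all round the part. The point is the centre of the bay floor, 14 mm above the bench; the battery's length lies along y.
- level_bay (a point): Tray of the spirit level, fixed: long shallow blue tray with black floor, 54 mm (x) by 176 mm (y) outside. Its bay, 48 mm (x) by 170 mm (y), has a low rim standing 5 mm above the bay floor, about 10 mm of play all round the part. The point is the centre of the bay floor, 6 mm above the bench; the level's length lies along y.
- big_cup_bay (a point): Large round holder, fixed: shallow orange dish with black floor, 88 mm in outer diameter, 82 mm inside, for the large hole saw. It has a low rim standing 5 mm above the bay floor, about 10 mm of play all round the part. The point is the centre of the bay floor, 6 mm above the bench.
- small_cup_bay (a point): Small round holder, fixed: shallow orange dish with black floor, 64 mm in outer diameter, 58 mm inside, for the small hole saw. It has a low rim standing 5 mm above the bay floor, about 10 mm of play all round the part. The point is the centre of the bay floor, 6 mm above the bench.
- sprayer: Bystander, to be left alone: white pump spray bottle, 80 mm in diameter and 198 mm high, nozzle 50 mm out along its -x, standing on the bench at the robot's right. The point is the centre of its underside.
- tape_roll: Bystander, to be left alone: yellow roll of tape lying flat, 80 mm in diameter and 45 mm high, beyond the work. The point is the centre of its underside.

How it is judged:
At the end, for the whole second after the job is handed in: Each part stands in its own holder: centre within 14 mm of the bay centre, resting on the bay floor (within 4 mm), tilt under 0.1 rad, battery and level within 0.25 rad of the bay's length (either way), at rest; sprayer and tape roll upright and within 30 mm of their start (horizontal distance between battery_mid and charger_bay below 0.014 m and z of battery_mid in the frame of charger_bay between 0.024 and 0.0315 m and angle between each of battery_mid, level_mid, big_saw_mid, small_saw_mid's own z axis and vertical below 0.1 rad and linear speed of each of battery, level, big_saw, small_saw below 0.02 m/s and angular speed of each of battery, level, big_saw, small_saw below 0.2 rad/s and angle between the y axis of battery_mid and the y axis of charger_bay, either way round below 0.25 rad and horizontal distance between level_mid and level_bay below 0.014 m and z of level_mid in the frame of level_bay between 0.024 and 0.0315 m and angle between the y axis of level_mid and the y axis of level_bay, either way round below 0.25 rad and horizontal distance between big_saw_mid and big_cup_bay below 0.014 m and z of big_saw_mid in the frame of big_cup_bay between 0.024 and 0.0315 m and horizontal distance between small_saw_mid and small_cup_bay below 0.014 m and z of small_saw_mid in the frame of small_cup_bay between 0.024 and 0.0315 m and distance of each of sprayer, tape_roll from where it was at the start of the episode below 0.03 m and angle between each of sprayer, tape_roll's own z axis and vertical below 0.2 rad); the robot touches nothing.
It fails at once if a kit part is dropped: it falls free, faster than 0.8 m/s (a fall of more than 3 cm) ((linear speed of battery above 0.8 m/s and contact force between battery and the fingers below 0.05 N) or (linear speed of level above 0.8 m/s and contact force between level and the fingers below 0.05 N) or (linear speed of big_saw above 0.8 m/s and contact force between big_saw and the fingers below 0.05 N) or (linear speed of small_saw above 0.8 m/s and contact force between small_saw and the fingers below 0.05 N)).
It fails at once if a kit part is knocked over (tilted by more than 0.8 rad) (angle between any of battery_mid, level_mid, big_saw_mid, small_saw_mid's own z axis and vertical above 0.8 rad).
It fails at once if the sprayer or the tape roll is moved by more than 30 mm or tipped (distance of any of sprayer, tape_roll from where it was at the start of the episode above 0.03 m or angle between any of sprayer, tape_roll's own z axis and vertical above 0.3 rad).
It also fails if it takes over 115 s, if anything falls off the work surface, if the arm or the gripper's body presses on something with over 40 N, if the wrist force passes 120 N, or if a joint passes its speed limit or range.

### The arm

A 6-joint arm with a two-finger parallel gripper is mounted at the origin on the work surface. World frame = base frame: x ahead of the robot, y to its left, z up, the work surface at z = 0. Lengths are in m, angles in rad, forces in N, time in s.
With the tool pointing down it reaches from about 0.325 to 0.9 m from the base axis. Payload 3.5 kg.
Tool frame: the origin (TCP) lies at the very end of the fingers, on their centre line; the grasp point (between the pads) lies 19 mm behind it; z points along the fingers, y is the direction in which the jaws open and shut (so a half turn about z gives the same grasp; the last joint's range is limited). The gripper opens to 85 mm and grips with 20 to 120 N. Pads are 22 mm wide; open, the fingers measure 114 mm over their backs; the gripper's body (76 mm by 85 mm) begins 54 mm behind the grasp point. The pads swing forward as they close: fully open they stand 13 mm farther back than shut.
Start: joints at [-1.378, 0.276, -0.026, 1.268, 0, 1.467], TCP at [0.182, -0.598, 0.231] pointing down, gripper open.
Joint ranges: [-3.12, 3.12], [-0.85, 1.88], [-1.08, 1.24], [-1.95, 2.15], [-1.57, 1.53], [-3.14, 3.14]. Speed limits (rad/s): [2.57, 2.57, 3.14, 3.14, 3.14, 3.14].

### API

Orientations are given as a 3x3 rotation matrix whose columns are the frame's x, y, z axes.
In Python, from cell import env gives the robot as it stands.
- The arm moves only by the shell command python3 -m pendant 'ROWS' [FORCE]. ROWS is JSON, a list of rows, each an object of numbers: "hand": the closure, from -1 (fully open) to 1 (shut); "x", "y", "z": the shift along the tool's x, y, z in units of 30 mm (1.0 is 30 mm); "rx", "ry", "rz": the turn, a rotation vector about the tool's x, y, z in units of 5 degrees (1.0 is 5 degrees). A call has 1 to 5 rows; each row shifts and turns the pose as measured when the row begins, along the tool's axes as they then stand; what a row does not reach is not made up. A row lasts 1/10 s, in which the tool goes at most 50 mm and 8.59 degrees, less where a joint would pass 70% of its speed; a pose out of reach is approached as far as the arm can. A call is refused whole if a number of a shift passes 1 or a number of a turn 1, either way. A call with a gripper value outside its range is refused whole. The fingers move at their own pace and stop on an object; FORCE is the grip in N (left out, the last holds). Time passes only in rows, so rows that do not move let the fingers close. It gives the time, the measured TCP pose, the force and the opening at its end, in the units of the state.
- env.read_state(): the state, without advancing time (a new reading comes with each control period).
- env.snapshot(name): name is "scene" or "top"; returns the picture (384x512x3 uint8, red, green, blue); there is no depth.
- env.get_calibration(name): a dict with "fovy" (degrees; the focal length in pixels is half the picture's height over the tangent of half this angle, whatever the lens; pixels are square), "cx", "cy" (the principal point, pixels), "distortion" ([k1, k2, p1, p2, k3] as OpenCV has them; the pictures are not rectified), "extrinsics" (4x4, takes a point from world to camera coordinates). Camera axes: x right, y up, looking along -z (the intrinsics and any distortion apply to the point x, -y, -z); pixel columns grow to the right and rows downward; lengths in m; the calibration is good to about 2 mm. A picture is of the moment at which its call begins. get_calibration takes no time and is no camera call.
- env.sign_off(): hands the job in, once; it reports no verdict.
The state is a dict: "clock": time; "joint_positions": joint angles; "qvel": joint speeds; "joint_efforts": joint torques, N m; "position": TCP position; "ee_rot": TCP orientation; "ft_force": force on the tool from outside, world axes, zero at the start; "wrist_torque": the same for the moment, N m; "grip_width": opening from 0.0 (shut) to 1.0 (fully open).
Only numpy, scipy, OpenCV 4.12 (cv2) and the standard library are available. Lean on these libraries where they do the work, as an engineer would, in place of code of your own. Each camera call takes 0.05 s, during which the arm holds its last target.

## Working session

There is one attempt and no reset: what is moved stays moved. The work goes in short steps, Python scripts to look and compute and a shell command to move; the robot and the scene stay as the last step left them, time stands still between calls to the robot, and variables do not carry over. Pictures are saved under pics/ and viewed, and the job is handed in when it is done.

```bash
ls; mkdir -p pics; python3 - <<'E'
from cell import env
import cv2,numpy as np
np.set_printoptions(precision=4,suppress=True)
for n in ("scene","top"):
    im=env.snapshot(n); cv2.imwrite(f"pics/{n}0.png",im[:,:,::-1]); print(n,env.get_calibration(n))
print(env.read_state())
E
```

```text
pics
scene {'fovy': 43.444184748262785, 'cx': 261.91444057032606, 'cy': 196.7055991354514, 'distortion': array([-0.0475,  0.    ,  0.    ,  0.    ,  0.    ]), 'extrinsics': array([[-0.8527,  0.5222, -0.0135,  0.5604],
       [-0.2988, -0.4663,  0.8327,  0.0897],
       [ 0.4285,  0.7141,  0.5536, -1.5688],
       [ 0.    ,  0.    ,  0.    ,  1.    ]])}
top {'fovy': 44.3364639738963, 'cx': 255.7086817119825, 'cy': 195.34094309264808, 'distortion': array([-0.101,  0.   ,  0.   ,  0.   ,  0.   ]), 'extrinsics': array([[ 0.0148, -0.9998,  0.0104, -0.1186],
       [ 0.9841,  0.0164,  0.1769, -0.6197],
       [-0.177 ,  0.0076,  0.9842, -1.372 ],
       [ 0.    ,  0.    ,  0.    ,  1.    ]])}
{'clock': 0.1, 'joint_positions': array([-1.3784,  0.2771, -0.0277,  1.268 ,  0.0001,  1.4674]), 'qvel': array([-0.0004, -0.0018,  0.0038,  0.0004,  0.0012,  0.0004]), 'joint_efforts': array([  0.0001, -44.6709,  29.6128,   0.0085,  -0.0001,  -0.    ]), 'position': array([ 0.182 , -0.5972,  0.2302]), 'ee_rot': array([[ 0.9566,  0.2915, -0.0003],
       [ 0.2915, -0.9566,  0.0021],
       [ 0.0003, -0.0021, -1.    ]]), 'ft_force': array([ 0.0465, -0.0562, -0.0302]), 'wrist_torque': array([-0.0045,  0.0162, -0.0084]), 'grip_width': 1.0035607715381378}
```

View pics/scene0.png

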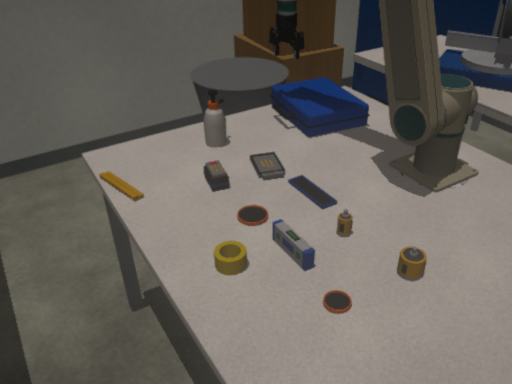

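View pics/top0.png

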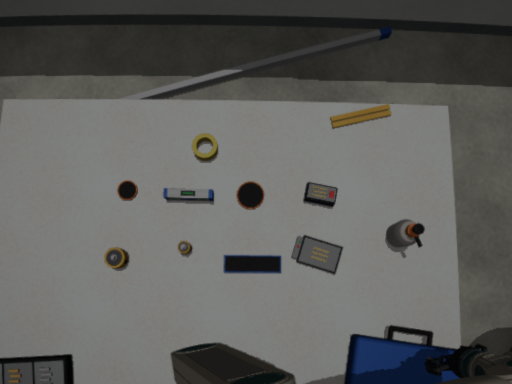

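```bash
python3 - <<'E'
import cv2,numpy as np
def z(n,b,s,o):
    im=cv2.imread(f"pics/{n}.png"); x0,y0,x1,y1=b
    c=cv2.resize(im[y0:y1,x0:x1],None,fx=s,fy=s,interpolation=cv2.INTER_CUBIC)
    c=cv2.convertScaleAbs(c,alpha=1.3,beta=10)
    for x in range(-(-x0//20)*20,x1,20): cv2.putText(c,str(x),((x-x0)*s,10),0,.35,(0,0,255),1); cv2.line(c,((x-x0)*s,12),((x-x0)*s,18),(0,0,255),1)
    for y in range(-(-y0//20)*20,y1,20): cv2.putText(c,str(y),(0,(y-y0)*s),0,.35,(0,0,255),1)
    cv2.imwrite(f"pics/{o}.png",c)
z("top0",(100,120,230,280),3,"t_l"); z("top0",(210,170,440,280),3,"t_r")
z("scene0",(190,140,450,320),3,"s_a")
E
```

```text
(no output)
```

View pics/t_l.png

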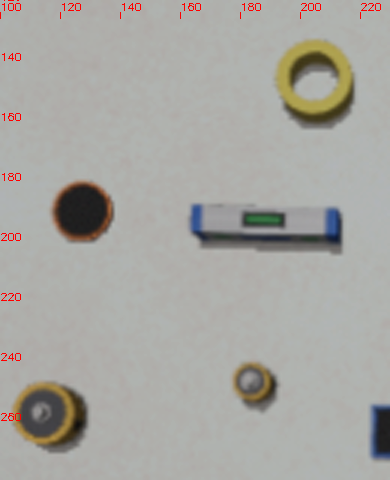

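View pics/t_r.png

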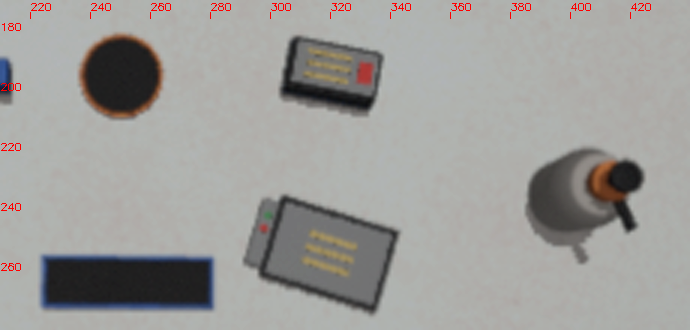

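View pics/s_a.png

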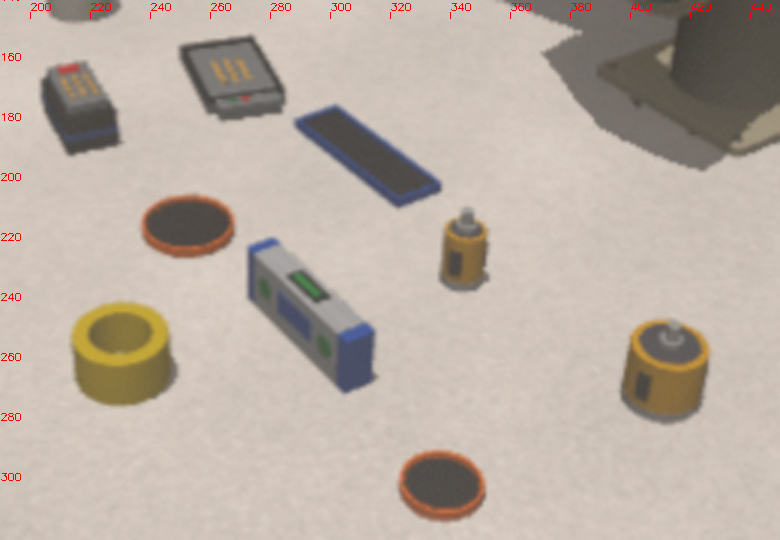

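```bash
cat > h.py <<'E'
from cell import env
import cv2,numpy as np
from scipy.optimize import least_squares
np.set_printoptions(precision=4,suppress=True)
F=np.diag([1.,-1,-1])
C={}
for n in("scene","top"):
    c=env.get_calibration(n);f=192/np.tan(np.radians(c["fovy"]/2))
    E=c["extrinsics"];C[n]=(np.array([[f,0,c["cx"]],[0,f,c["cy"]],[0,0,1]]),c["distortion"],F@E[:3,:3],F@E[:3,3])
def proj(n,P):
    K,d,R,t=C[n];P=np.atleast_2d(P).astype(float)
    return cv2.projectPoints(P,cv2.Rodrigues(R)[0],t,K,d)[0].reshape(-1,2)
def tri(pt,ps):
    f=lambda X:np.r_[(proj("top",X)-pt).ravel(),(proj("scene",X)-ps).ravel()]
    r=least_squares(f,[.5,0,.03]);return r.x,r.fun
def onz(n,p,z):
    K,d,R,t=C[n];u=cv2.undistortPoints(np.array(p,float).reshape(-1,1,2),K,d).reshape(-1,2)
    D=np.c_[u,np.ones(len(u))]@R;o=-R.T@t
    return o+D*((z-o[2])/D[:,2])[:,None]
E
python3 - <<'E'
from h import *
t=lambda l,o:[np.array(p)/3+o for p in l]
P={'scup':([(82,211)],(442,482),'l'),'bsaw':([(42,411)],(669,345),'l'),'ssaw':([(251,382)],(465,229),'l'),
'level':([(192,205),(340,209),(338,236),(194,232)],(310,288),'l'),'bcup':([(121,76)],(188,224),'r'),
'tray':([(42,257),(212,257),(213,307),(42,308)],(368,154),'r'),'charger':([(285,196),(398,233),(375,312),(260,276)],(234,71),'r'),
'batt':([(298,38),(382,54),(371,98),(285,82)],(80,84),'r')}
for k,(a,s,o) in P.items():
    off=np.array([100,120]) if o=='l' else np.array([210,170])
    T=t(a,off); S=np.array(s)/3+[190,140]
    X,res=tri(np.mean(T,0),S);print(k,X,res)
    if len(T)==4:
        c=onz("top",T,X[2]);print('  sides',[np.linalg.norm(c[i]-c[i-1]) for i in range(4)],[np.degrees(np.arctan2(*(c[i]-c[i-1])[[1,0]])) for i in range(4)])
print(onz("top",[(387+0,240)],0))
E
```

```text
scup [0.6397 0.2962 0.0071] [ 0.017  -0.0182  0.0177  0.0009]
bsaw [0.4279 0.3113 0.0546] [ 0.0963 -0.0861  0.1011 -0.0024]
ssaw [0.4617 0.103  0.0534] [ 0.2496 -0.2684  0.3226  0.0151]
level [0.6237 0.0958 0.0518] [-0.2119  0.2593 -0.2738 -0.0279]
  sides [np.float64(0.028047489018206223), np.float64(0.15096793200162817), np.float64(0.02785713081086284), np.float64(0.14637915431500273)] [np.float64(7.0035349997905465), np.float64(-90.63080080514136), np.float64(177.59460958945448), np.float64(89.35162782048302)]
bcup [ 0.6307 -0.0926  0.0057] [ 0.0801 -0.11    0.1212  0.018 ]
tray [ 0.4156 -0.1016  0.0042] [-0.225   0.2668 -0.3437 -0.0291]
  sides [np.float64(0.05184454346384081), np.float64(0.17435010773391676), np.float64(0.05089028518375803), np.float64(0.17446465170637387)] [np.float64(1.415658839923907), np.float64(-89.11119627059087), np.float64(-178.44843896017483), np.float64(91.20259068082379)]
charger [ 0.4464 -0.3081  0.0112] [-0.2426  0.327  -0.4336 -0.0606]
  sides [np.float64(0.08611276029085305), np.float64(0.1222422039224786), np.float64(0.08443697276156581), np.float64(0.12279754818283524)] [np.float64(-17.35549687163198), np.float64(-107.42383416919117), np.float64(163.01491777846974), np.float64(73.35921796707522)]
batt [ 0.6327 -0.3082  0.0534] [-0.1783  0.2755 -0.3254 -0.0647]
  sides [np.float64(0.04770586737819393), np.float64(0.08725477665405305), np.float64(0.04719307603028103), np.float64(0.08872783557375813)] [np.float64(-16.40909450787449), np.float64(-99.98789964186602), np.float64(165.31691300762117), np.float64(80.25224265908827)]
[[ 0.4962 -0.5228  0.    ]]
```

```bash
cat > ov.py <<'E'
from h import *
def box(x,y,yaw,w,l,zs):
    c,s=np.cos(np.radians(yaw)),np.sin(np.radians(yaw))
    q=[(a*w/2,b*l/2) for a,b in((1,1),(1,-1),(-1,-1),(-1,1))]
    return [[(x+c*a-s*b,y+s*a+c*b,z) for a,b in q] for z in zs]
def cyl(x,y,d,zs):
    A=np.linspace(0,2*np.pi,48,endpoint=False)
    return [[(x+d/2*np.cos(a),y+d/2*np.sin(a),z) for a in A] for z in zs]
def draw(name,n,b,s,polys,out):
    im=cv2.imread(f"pics/{name}.png");x0,y0,x1,y1=b
    c=cv2.resize(im[y0:y1,x0:x1],None,fx=s,fy=s,interpolation=cv2.INTER_CUBIC);c=cv2.convertScaleAbs(c,alpha=1.3,beta=10)
    for P in polys:
        p=((proj(n,P)-[x0,y0]+.5)*s).astype(int);cv2.polylines(c,[p.reshape(-1,1,2)],True,(0,255,0),1)
    cv2.imwrite(f"pics/{out}.png",c)
E
python3 - <<'E'
from ov import *
m=cyl(.64,.296,.064,[.011])+cyl(.428,.311,.062,[0,.056])+cyl(.4617,.103,.038,[0,.056])+box(.6237,.0955,-1,.028,.15,[0,.056])
m+=cyl(.631,-.0926,.088,[.011])+box(.4156,-.1016,1,.054,.176,[.011])+box(.446,-.308,-17,.086,.125,[.019])+box(.6327,-.308,-11,.044,.095,[.056])+box(.6327,-.308,-11,.056,.095,[0,.044])
draw("top0","top",(100,120,230,280),4,m,"o1");draw("top0","top",(220,170,350,280),5,m,"o2");draw("scene0","scene",(190,140,450,320),3,m,"o3")
E
```

```text
(no output)
```

View pics/o1.png

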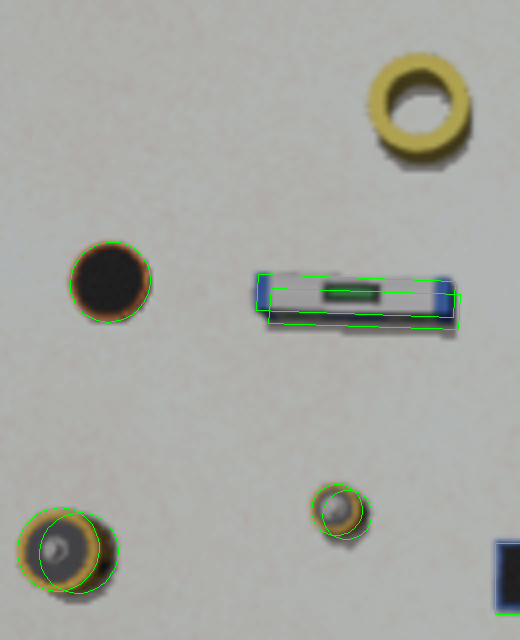

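View pics/o2.png

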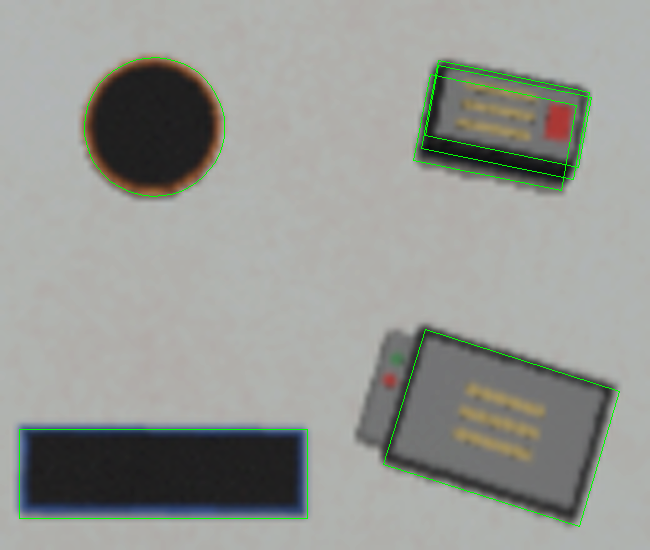

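View pics/o3.png

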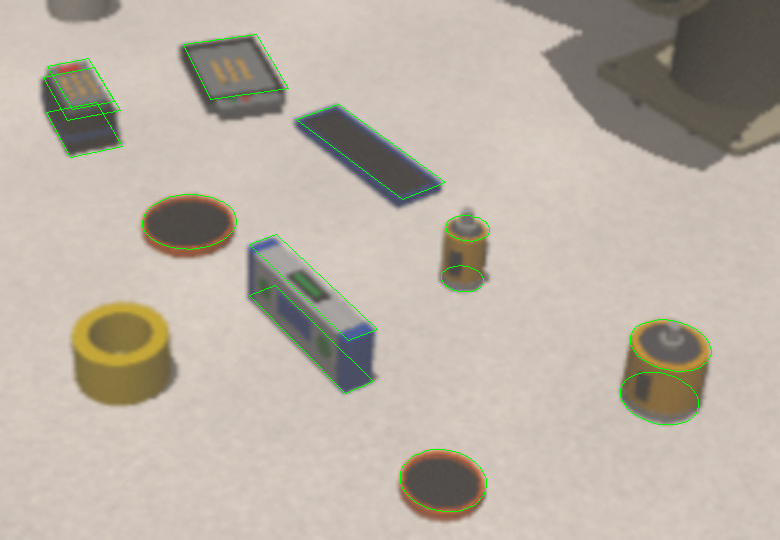

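```bash
cat > go.py <<'E'
from h import *
import sys
# target x y z, tool-y angle deg
x,y,z,a=map(float,sys.argv[1:5])
s=env.read_state();R=s["ee_rot"];p=s["position"]
ang=np.degrees(np.arctan2(R[1,1],R[0,1]))
d=R.T@(np.array([x,y,z])-p)/.03
dr=-(a-ang)/5
# tilt error as rot vec toward straight down (tool axes)
tl=R.T@np.cross(R[:,2],[0,0,-1]);tl=np.degrees(tl)/5
print("pos",p,"ang %.1f"%ang,"shift units",d.round(2),"rz %.2f"%dr,"tilt",tl[:2].round(2),"F",s["ft_force"].round(1),"w %.3f"%s["grip_width"],"t",s["clock"],"q6 %.2f"%s["joint_positions"][5])
E
python3 -m pendant '[{"x":0.3,"y":-1,"rz":-1,"hand":-1},{"x":0.3,"y":-1,"rz":-1,"hand":-1},{"x":0.3,"y":-1,"rz":-1,"hand":-1},{"x":0.3,"y":-1,"rz":-1,"hand":-1},{"x":0.3,"y":-1,"rz":-1,"hand":-1}]'
python3 go.py .6325 -.308 .12 -10.5
```

```text
pos [ 0.182  -0.5972  0.2302] ang -73.1 shift units [17.17 -4.84  3.69] rz -12.51 tilt [-0.02 -0.  ] F [ 0.  -0.1 -0. ] w 1.004 t 0.1 q6 1.47invalid input at $[0]: expected keys hand, x, y, z, rx, ry, rz
```

```bash
python3 -m pendant '[{"x":0.3,"y":-1,"z":0,"rx":0,"ry":0,"rz":-1,"hand":-1},{"x":0.4,"y":-1,"z":0,"rx":0,"ry":0,"rz":-1,"hand":-1},{"x":0.5,"y":-1,"z":0,"rx":0,"ry":0,"rz":-1,"hand":-1},{"x":0.6,"y":-1,"z":0,"rx":0,"ry":0,"rz":-1,"hand":-1},{"x":0.7,"y":-1,"z":0,"rx":0,"ry":0,"rz":-1,"hand":-1}]'
python3 go.py .6325 -.308 .12 -10.5
```

```text
clock: 0.6
position: [0.1781, -0.426, 0.2266]
ee_rot: [[0.734, 0.679, -0.001], [0.679, -0.734, 0.005], [0.003, -0.004, -1.0]]
ft_force: [0.2, 0.2, 1.2]
grip_width: 0.997
pos [ 0.1781 -0.426   0.2266] ang -47.2 shift units [13.78  7.42  3.55] rz -7.35 tilt [-0.05 -0.03] F [0.2 0.2 1.2] w 0.997 t 0.6 q6 1.08
```

```bash
python3 -m pendant '[{"x":1,"y":0.6,"z":0,"rx":0,"ry":0,"rz":-1,"hand":-1},{"x":1,"y":0.7,"z":0,"rx":0,"ry":0,"rz":-1,"hand":-1},{"x":0.9,"y":0.8,"z":0.2,"rx":0,"ry":0,"rz":-1,"hand":-1},{"x":0.8,"y":0.9,"z":0.2,"rx":0,"ry":0,"rz":-1,"hand":-1},{"x":0.7,"y":1,"z":0.2,"rx":0,"ry":0,"rz":-1,"hand":-1}]'
python3 go.py .6325 -.308 .12 -10.5
```

```text
clock: 1.1
position: [0.3551, -0.3823, 0.2058]
ee_rot: [[0.367, 0.93, -0.005], [0.93, -0.367, 0.011], [0.008, -0.008, -1.0]]
ft_force: [-0.0, -0.9, 0.0]
grip_width: 0.999
pos [ 0.3551 -0.3823  0.2058] ang -21.5 shift units [5.68 7.72 2.84] rz -2.21 tilt [-0.09 -0.09] F [-0.  -0.9  0. ] w 0.999 t 1.1 q6 1.00
```

```bash
python3 -m pendant '[{"x":0.9,"y":1,"z":0.4,"rx":0,"ry":0,"rz":-1,"hand":-1},{"x":0.7,"y":1,"z":0.4,"rx":0,"ry":0,"rz":-1,"hand":-1},{"x":0.6,"y":1,"z":0.4,"rx":0,"ry":0,"rz":-0.2,"hand":-1},{"x":0.6,"y":1,"z":0.4,"rx":0,"ry":0,"rz":0,"hand":-1},{"x":0.6,"y":1,"z":0.4,"rx":0,"ry":0,"rz":0,"hand":-1}]'
python3 go.py .6325 -.308 .12 -10.5
```

```text
clock: 1.6
position: [0.5326, -0.3159, 0.1423]
ee_rot: [[0.173, 0.985, -0.005], [0.985, -0.173, 0.01], [0.009, -0.007, -1.0]]
ft_force: [0.9, 0.4, 0.2]
grip_width: 0.997
pos [ 0.5326 -0.3159  0.1423] ang -10.0 shift units [0.83 3.24 0.73] rz 0.11 tilt [-0.08 -0.1 ] F [0.9 0.4 0.2] w 0.997 t 1.6 q6 1.10
```

```bash
python3 -m pendant '[{"x":0.3,"y":1,"z":0.2,"rx":-0.05,"ry":-0.1,"rz":0.1,"hand":-1},{"x":0.3,"y":1,"z":0.3,"rx":0,"ry":0,"rz":0,"hand":-1},{"x":0.2,"y":1,"z":0.2,"rx":0,"ry":0,"rz":0,"hand":-1},{"x":0,"y":0.2,"z":0,"rx":0,"ry":0,"rz":0,"hand":-1},{"x":0,"y":0,"z":0,"rx":0,"ry":0,"rz":0,"hand":-1}]'
python3 go.py .6325 -.308 .01 -10.5; python3 - <<'E'
from h import *
for n in ("scene","top"):
    im=env.snapshot(n)
    b=(150,100,350,250) if n=="scene" else (230,150,430,300)
    c=im[b[1]:b[3],b[0]:b[2],::-1];cv2.imwrite(f"pics/{n}1.png",cv2.resize(c,None,fx=3.5,fy=3.5,interpolation=cv2.INTER_CUBIC))
E
```

```text
clock: 2.1
position: [0.6358, -0.3032, 0.1131]
ee_rot: [[0.176, 0.984, -0.01], [0.984, -0.176, 0.006], [0.004, -0.011, -1.0]]
ft_force: [0.0, 0.7, -0.3]
grip_width: 0.998
pos [ 0.6358 -0.3032  0.1131] ang -10.1 shift units [-0.19 -0.04  3.44] rz 0.08 tilt [-0.12 -0.04] F [ 0.   0.7 -0.3] w 0.998 t 2.1 q6 1.21
```

View pics/scene1.png

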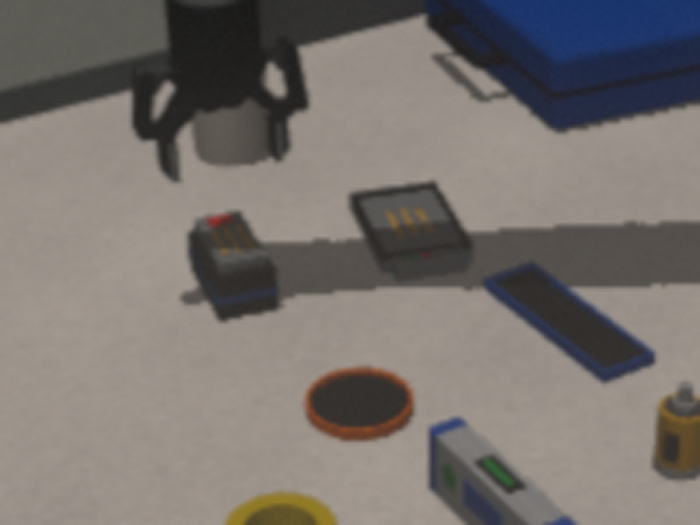

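View pics/top1.png

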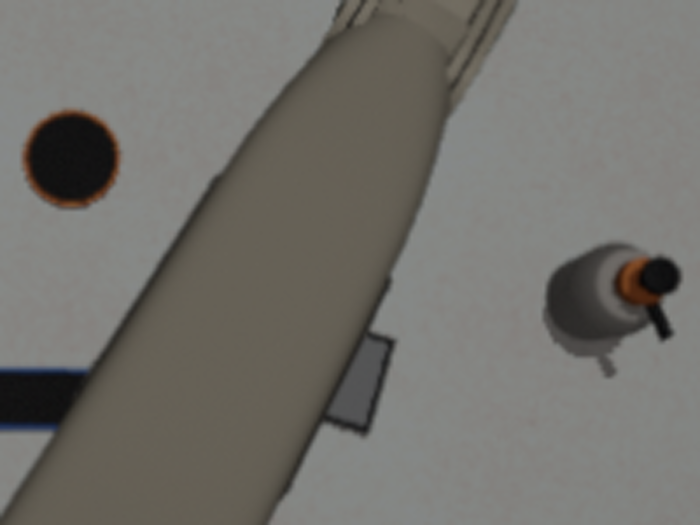

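```bash
python3 - <<'E'
from h import *
s=env.read_state();p=s["position"];R=s["ee_rot"]
for b in (0,.013):
  for e in(-.05,.05): print(b,e,(proj("scene",p+R[:,1]*e-R[:,2]*b)-[150,100])*3.5)
E
```

```text
0 -0.05 [[283.4929 169.2446]]
0 0.05 [[172.105  191.8484]]
0.013 -0.05 [[282.5847 155.915 ]]
0.013 0.05 [[170.6261 178.3667]]
```

```bash
python3 -m pendant '[{"x":-0.2,"y":0,"z":0.8,"rx":-0.1,"ry":0,"rz":0.1,"hand":-1},{"x":0,"y":0,"z":0.8,"rx":0,"ry":0,"rz":0,"hand":-1},{"x":0,"y":0,"z":0.8,"rx":0,"ry":0,"rz":0,"hand":-1},{"x":0,"y":0,"z":0.6,"rx":0,"ry":0,"rz":0,"hand":-1}]'
python3 go.py .6325 -.308 .008 -10.5
```

```text
clock: 2.6
position: [0.6319, -0.3127, 0.028]
ee_rot: [[0.19, 0.982, 0.006], [0.982, -0.19, -0.001], [-0.0, 0.006, -1.0]]
ft_force: [0.3, -0.1, -0.8]
grip_width: 1.005
pos [ 0.6319 -0.3127  0.028 ] ang -10.9 shift units [ 0.16 -0.01  0.67] rz -0.09 tilt [0.07 0.  ] F [ 0.3 -0.1 -0.8] w 1.005 t 2.6 q6 1.21
```

```bash
python3 -m pendant '[{"x":0.1,"y":0,"z":0.5,"rx":0,"ry":0,"rz":0,"hand":-1},{"x":0,"y":0,"z":0.2,"rx":0,"ry":0,"rz":0,"hand":0.2},{"x":0,"y":0,"z":0,"rx":0,"ry":0,"rz":0,"hand":1},{"x":0,"y":0,"z":0,"rx":0,"ry":0,"rz":0,"hand":1},{"x":0,"y":0,"z":0,"rx":0,"ry":0,"rz":0,"hand":1}]' 40
python3 go.py .6325 -.308 .008 -10.5
```

```text
clock: 3.1
position: [0.6287, -0.3099, 0.0057]
ee_rot: [[0.193, 0.981, 0.003], [0.981, -0.193, 0.0], [0.001, 0.003, -1.0]]
ft_force: [-0.8, -0.5, -4.5]
grip_width: 0.653
pos [ 0.6287 -0.3099  0.0057] ang -11.1 shift units [ 0.09  0.11 -0.07] rz -0.12 tilt [ 0.04 -0.01] F [-0.8 -0.5 -4.5] w 0.653 t 3.1 q6 1.21
```

```bash
python3 -m pendant '[{"x":0,"y":0,"z":0,"rx":0,"ry":0,"rz":0,"hand":1},{"x":0,"y":0,"z":-0.4,"rx":0,"ry":0,"rz":0,"hand":1},{"x":0,"y":0,"z":-0.8,"rx":0,"ry":0,"rz":0,"hand":1},{"x":0,"y":-0.3,"z":-0.8,"rx":0,"ry":0,"rz":0,"hand":1},{"x":0,"y":-0.8,"z":-0.3,"rx":0,"ry":0,"rz":0.3,"hand":1}]' 60
python3 go.py .4465 -.308 .07 -17
```

```text
clock: 3.6
position: [0.5956, -0.3028, 0.0761]
ee_rot: [[0.218, 0.976, -0.001], [0.976, -0.218, 0.002], [0.002, -0.001, -1.0]]
ft_force: [0.6, -0.2, -4.1]
grip_width: 0.652
pos [ 0.5956 -0.3028  0.0761] ang -12.6 shift units [-1.25 -4.81  0.2 ] rz 0.88 tilt [-0.01 -0.02] F [ 0.6 -0.2 -4.1] w 0.652 t 3.6 q6 1.22
```

```bash
python3 -m pendant '[{"x":-0.2,"y":-0.9,"z":0,"rx":0,"ry":0,"rz":0.5,"hand":1},{"x":-0.3,"y":-1,"z":0,"rx":0,"ry":0,"rz":0.4,"hand":1},{"x":-0.3,"y":-1,"z":0,"rx":0,"ry":0,"rz":0,"hand":1},{"x":-0.3,"y":-1,"z":0,"rx":0,"ry":0,"rz":0,"hand":1},{"x":-0.2,"y":-0.6,"z":0,"rx":0,"ry":0,"rz":0,"hand":1}]' 60
python3 go.py .4465 -.308 .07 -17
python3 -m pendant '[{"x":0,"y":0,"z":0,"rx":0,"ry":0,"rz":0,"hand":1}]'
python3 go.py .4465 -.308 .02 -17; python3 - <<'E'
from ov import *
im=env.snapshot("scene");cv2.imwrite("pics/sc2.png",im[:,:,::-1])
draw("sc2","scene",(190,100,350,220),4,box(.4465,-.308,-17,.086,.125,[.019])+box(.4465,-.308,-17,.056,.095,[.044]),"sc2o")
E
```

```text
clock: 4.1
position: [0.4527, -0.3037, 0.0834]
ee_rot: [[0.295, 0.956, 0.006], [0.956, -0.295, -0.003], [-0.002, 0.007, -1.0]]
ft_force: [-0.7, 1.2, -3.7]
grip_width: 0.647
pos [ 0.4527 -0.3037  0.0834] ang -17.1 shift units [-0.2  -0.16  0.45] rz -0.03 tilt [0.08 0.02] F [-0.7  1.2 -3.7] w 0.647 t 4.1 q6 1.16
clock: 4.2
position: [0.4496, -0.3027, 0.0838]
ee_rot: [[0.296, 0.955, 0.004], [0.955, -0.296, -0.002], [-0.001, 0.004, -1.0]]
ft_force: [-0.7, 0.2, -3.9]
grip_width: 0.647
pos [ 0.4496 -0.3027  0.0838] ang -17.2 shift units [-0.2  -0.06  2.13] rz -0.05 tilt [0.05 0.01] F [-0.7  0.2 -3.9] w 0.647 t 4.2 q6 1.16
```

View pics/sc2o.png

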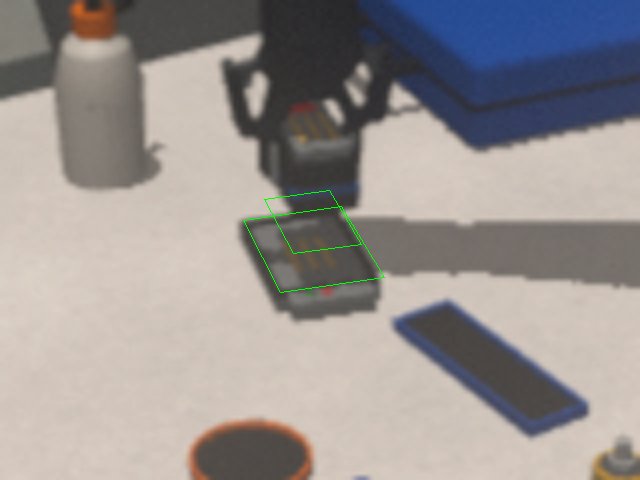

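```bash
python3 -m pendant '[{"x":-0.2,"y":-0.1,"z":0.5,"rx":0,"ry":0,"rz":0,"hand":1},{"x":0,"y":0,"z":0.6,"rx":0,"ry":0,"rz":0,"hand":1},{"x":0,"y":0,"z":0.4,"rx":0,"ry":0,"rz":0,"hand":1},{"x":0,"y":0,"z":0.2,"rx":0,"ry":0,"rz":0,"hand":1},{"x":0,"y":0,"z":0,"rx":0,"ry":0,"rz":0,"hand":1}]' 60
python3 go.py .4465 -.308 .02 -17
```

```text
clock: 4.75
position: [0.4539, -0.3115, 0.0358]
ee_rot: [[0.294, 0.956, 0.015], [0.956, -0.293, -0.009], [-0.004, 0.017, -1.0]]
ft_force: [-1.0, 0.6, -4.7]
grip_width: 0.645
pos [ 0.4539 -0.3115  0.0358] ang -17.1 shift units [ 0.04 -0.28  0.52] rz -0.01 tilt [0.2  0.05] F [-1.   0.6 -4.7] w 0.645 t 4.75 q6 1.15
```

```bash
python3 -m pendant '[{"x":0,"y":-0.2,"z":0.1,"rx":0.2,"ry":0,"rz":0,"hand":1},{"x":0,"y":-0.1,"z":0.2,"rx":0,"ry":0,"rz":0,"hand":1},{"x":0,"y":0,"z":0.1,"rx":0,"ry":0,"rz":0,"hand":1}]' 60
python3 go.py .4465 -.308 .02 -17
```

```text
clock: 5.05
position: [0.4467, -0.3097, 0.0245]
ee_rot: [[0.293, 0.956, -0.001], [0.956, -0.293, -0.006], [-0.006, 0.001, -1.0]]
ft_force: [-0.4, 0.7, -4.4]
grip_width: 0.647
pos [ 0.4467 -0.3097  0.0245] ang -17.0 shift units [ 0.05 -0.02  0.15] rz -0.00 tilt [0.01 0.06] F [-0.4  0.7 -4.4] w 0.647 t 5.05 q6 1.15
```

```bash
python3 -m pendant '[{"x":0,"y":0,"z":0.1,"rx":0,"ry":0,"rz":0,"hand":1},{"x":0,"y":0,"z":0.05,"rx":0,"ry":0,"rz":0,"hand":1},{"x":0,"y":0,"z":0.05,"rx":0,"ry":0,"rz":0,"hand":1}]' 60
python3 go.py .4465 -.308 .02 -17
```

```text
clock: 5.35
position: [0.4466, -0.3099, 0.0196]
ee_rot: [[0.292, 0.956, -0.001], [0.956, -0.292, -0.006], [-0.006, 0.001, -1.0]]
ft_force: [-7.2, 2.4, 17.3]
grip_width: 0.647
pos [ 0.4466 -0.3099  0.0196] ang -17.0 shift units [ 0.06 -0.02 -0.02] rz -0.00 tilt [0.01 0.06] F [-7.2  2.4 17.3] w 0.647 t 5.35 q6 1.14
```

```bash
python3 -m pendant '[{"x":0,"y":0,"z":-0.03,"rx":0,"ry":0,"rz":0,"hand":0},{"x":0,"y":0,"z":0,"rx":0,"ry":0,"rz":0,"hand":-1},{"x":0,"y":0,"z":0,"rx":0,"ry":0,"rz":0,"hand":-1},{"x":0,"y":0,"z":0,"rx":0,"ry":0,"rz":0,"hand":-1},{"x":0,"y":0,"z":-0.3,"rx":0,"ry":0,"rz":0,"hand":-1}]' 60
python3 go.py .4465 -.308 .02 -17
```

```text
clock: 5.85
position: [0.4486, -0.3117, 0.0317]
ee_rot: [[0.293, 0.956, 0.003], [0.956, -0.293, -0.009], [-0.008, 0.006, -1.0]]
ft_force: [-0.3, 0.1, 0.6]
grip_width: 1.0
pos [ 0.4486 -0.3117  0.0317] ang -17.0 shift units [ 0.1  -0.11  0.39] rz -0.00 tilt [0.07 0.09] F [-0.3  0.1  0.6] w 1.000 t 5.85 q6 1.14
```

```bash
python3 -m pendant '[{"x":0,"y":0,"z":-0.7,"rx":0,"ry":0,"rz":0,"hand":-1},{"x":0,"y":0,"z":-1,"rx":0,"ry":0,"rz":0,"hand":-1},{"x":0,"y":0,"z":-1,"rx":0,"ry":0,"rz":0,"hand":-1},{"x":0.6,"y":0.3,"z":-0.8,"rx":0,"ry":0,"rz":-0.5,"hand":-1},{"x":1,"y":0.3,"z":0,"rx":0,"ry":0,"rz":-0.5,"hand":-1}]' 60
python3 -m pendant '[{"x":1,"y":0.2,"z":0,"rx":0,"ry":0,"rz":-0.7,"hand":-1},{"x":1,"y":0.3,"z":0,"rx":0,"ry":0,"rz":-0.7,"hand":-1},{"x":1,"y":0.3,"z":0,"rx":0,"ry":0,"rz":-0.6,"hand":-1},{"x":1,"y":0.3,"z":0,"rx":0,"ry":0,"rz":-0.2,"hand":-1},{"x":1,"y":0.4,"z":0,"rx":0,"ry":0,"rz":0,"hand":-1}]' 60
python3 go.py .624 .0955 .12 -1
```

```text
clock: 6.35
position: [0.4793, -0.2719, 0.1444]
ee_rot: [[0.211, 0.977, 0.007], [0.977, -0.211, -0.012], [-0.011, 0.009, -1.0]]
ft_force: [1.0, -0.0, 0.3]
grip_width: 0.997
clock: 6.85
position: [0.5444, -0.1242, 0.1503]
ee_rot: [[0.015, 1.0, 0.018], [1.0, -0.014, -0.018], [-0.018, 0.018, -1.0]]
ft_force: [0.5, -0.4, 0.7]
grip_width: 0.998
pos [ 0.5444 -0.1242  0.1503] ang -0.8 shift units [7.38 2.53 0.92] rz 0.04 tilt [0.2 0.2] F [ 0.5 -0.4  0.7] w 0.998 t 6.85 q6 1.25
```

```bash
python3 - <<'E'
from ov import *
im=env.snapshot("scene");cv2.imwrite("pics/sc3.png",im[:,:,::-1])
im=env.snapshot("top");cv2.imwrite("pics/tp3.png",im[:,:,::-1])
m=box(.4465,-.308,-17,.086,.125,[.019])+box(.4465,-.308,-17,.044,.095,[.07])+box(.4465,-.308,-17,.056,.095,[.014])
draw("sc3","scene",(190,100,350,220),4,m,"sc3o")
draw("tp3","top",(210,170,370,290),4,m,"tp3o")
E
```

```text
(no output)
```

View pics/sc3o.png

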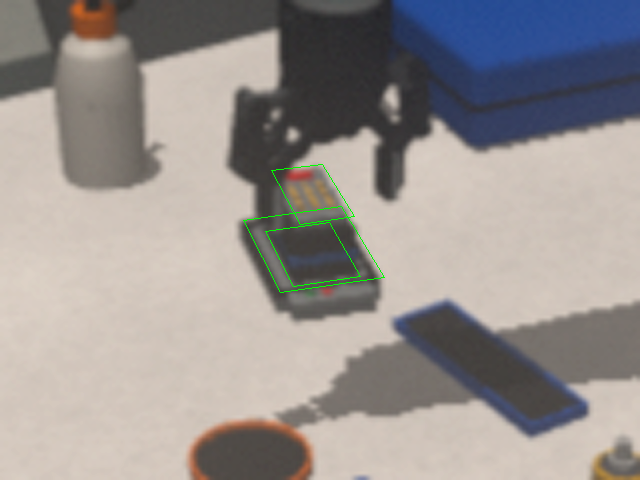

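View pics/tp3o.png

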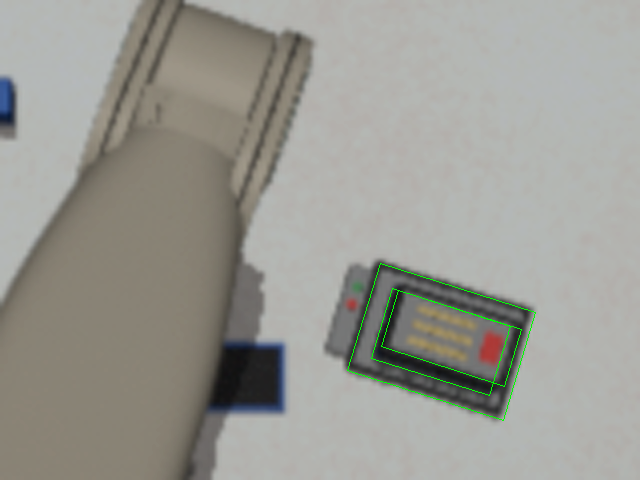

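```bash
python3 -m pendant '[{"x":1,"y":0.3,"z":0,"rx":0.2,"ry":0.2,"rz":0,"hand":-1},{"x":1,"y":0.4,"z":0,"rx":0,"ry":0,"rz":0,"hand":-1},{"x":1,"y":0.4,"z":0,"rx":0,"ry":0,"rz":0,"hand":-1},{"x":1,"y":0.3,"z":0.2,"rx":0,"ry":0,"rz":0,"hand":-1},{"x":1,"y":0.3,"z":0.2,"rx":0,"ry":0,"rz":0,"hand":-1}]' 60
python3 go.py .624 .0955 .12 -1
```

```text
clock: 7.45
position: [0.6012, 0.0267, 0.1423]
ee_rot: [[0.017, 1.0, 0.006], [1.0, -0.017, -0.003], [-0.003, 0.006, -1.0]]
ft_force: [-0.7, 0.7, -0.6]
grip_width: 1.002
pos [0.6012 0.0267 0.1423] ang -0.9 shift units [2.31 0.72 0.74] rz 0.01 tilt [0.07 0.03] F [-0.7  0.7 -0.6] w 1.002 t 7.45 q6 1.53
```

```bash
python3 -m pendant '[{"x":0.9,"y":0.3,"z":0,"rx":0.1,"ry":0,"rz":0,"hand":-0.3},{"x":0.9,"y":0.3,"z":0.2,"rx":0,"ry":0,"rz":0,"hand":-0.3},{"x":0.5,"y":0.1,"z":0.3,"rx":0,"ry":0,"rz":0,"hand":-0.3},{"x":0,"y":0,"z":0.3,"rx":0,"ry":0,"rz":0,"hand":-0.3}]' 60
python3 go.py .624 .0955 .012 -1
```

```text
clock: 7.85
position: [0.6264, 0.0988, 0.1198]
ee_rot: [[0.014, 1.0, 0.002], [1.0, -0.014, -0.003], [-0.003, 0.002, -1.0]]
ft_force: [-0.6, -0.6, 0.3]
grip_width: 0.651
pos [0.6264 0.0988 0.1198] ang -0.8 shift units [-0.1  -0.09  3.59] rz 0.04 tilt [0.03 0.04] F [-0.6 -0.6  0.3] w 0.651 t 7.85 q6 1.64
```

```bash
python3 -m pendant '[{"x":-0.1,"y":-0.1,"z":0.8,"rx":0,"ry":0,"rz":0,"hand":-0.3},{"x":0,"y":0,"z":0.8,"rx":0,"ry":0,"rz":0,"hand":-0.3},{"x":0,"y":0,"z":0.8,"rx":0,"ry":0,"rz":0,"hand":-0.3},{"x":0,"y":0,"z":0.6,"rx":0,"ry":0,"rz":0,"hand":-0.3}]' 60
python3 go.py .624 .0955 .012 -1
```

```text
clock: 8.25
position: [0.6236, 0.0902, 0.0279]
ee_rot: [[0.017, 1.0, 0.005], [1.0, -0.017, -0.007], [-0.007, 0.005, -1.0]]
ft_force: [0.3, 0.2, 0.4]
grip_width: 0.651
pos [0.6236 0.0902 0.0279] ang -1.0 shift units [0.18 0.01 0.53] rz 0.00 tilt [0.06 0.08] F [0.3 0.2 0.4] w 0.651 t 8.25 q6 1.63
```

```bash
python3 -m pendant '[{"x":0.2,"y":0,"z":0.4,"rx":0,"ry":0,"rz":0,"hand":-0.3},{"x":0,"y":0,"z":0.1,"rx":0,"ry":0,"rz":0,"hand":1},{"x":0,"y":0,"z":0,"rx":0,"ry":0,"rz":0,"hand":1},{"x":0,"y":0,"z":0,"rx":0,"ry":0,"rz":0,"hand":1},{"x":0,"y":0,"z":0,"rx":0,"ry":0,"rz":0,"hand":1}]' 50
python3 go.py .624 .0955 .012 -1
```

```text
clock: 8.75
position: [0.6208, 0.0922, 0.0098]
ee_rot: [[0.021, 1.0, -0.0], [1.0, -0.021, -0.009], [-0.009, -0.0, -1.0]]
ft_force: [0.2, -0.6, -3.0]
grip_width: 0.323
pos [0.6208 0.0922 0.0098] ang -1.2 shift units [ 0.11  0.1  -0.07] rz -0.04 tilt [-0.    0.11] F [ 0.2 -0.6 -3. ] w 0.323 t 8.75 q6 1.64
```

```bash
python3 -m pendant '[{"x":0,"y":0,"z":-0.3,"rx":0,"ry":0,"rz":0,"hand":1},{"x":0,"y":0,"z":-0.8,"rx":0,"ry":0,"rz":0,"hand":1},{"x":-0.2,"y":-0.2,"z":-1,"rx":0,"ry":0,"rz":0,"hand":1},{"x":-0.7,"y":-0.6,"z":-1,"rx":0,"ry":0,"rz":0,"hand":1},{"x":-1,"y":-1,"z":-0.4,"rx":0,"ry":0,"rz":-0.3,"hand":1}]' 50
python3 go.py .4155 -.105 .08 1
```

```text
clock: 9.25
position: [0.5668, 0.0385, 0.1202]
ee_rot: [[-0.011, 1.0, 0.0], [1.0, 0.011, -0.009], [-0.009, 0.0, -1.0]]
ft_force: [0.5, -0.7, -2.5]
grip_width: 0.325
pos [0.5668 0.0385 0.1202] ang 0.6 shift units [-4.72 -5.1   1.38] rz -0.07 tilt [0.   0.11] F [ 0.5 -0.7 -2.5] w 0.325 t 9.25 q6 1.52
```

```bash
python3 -m pendant '[{"x":-0.9,"y":-1,"z":0,"rx":0,"ry":0,"rz":-0.1,"hand":1},{"x":-0.9,"y":-1,"z":0.1,"rx":0,"ry":0,"rz":0,"hand":1},{"x":-1,"y":-1,"z":0.3,"rx":0,"ry":0,"rz":0,"hand":1},{"x":-0.9,"y":-1,"z":0.3,"rx":0,"ry":0,"rz":0,"hand":1},{"x":-0.7,"y":-0.7,"z":0.3,"rx":0,"ry":0,"rz":0,"hand":1}]' 50
python3 -m pendant '[{"x":0,"y":0,"z":0.2,"rx":0,"ry":0,"rz":0,"hand":1}]'
python3 go.py .4155 -.105 .0158 1
```

```text
clock: 9.75
position: [0.4284, -0.1014, 0.1006]
ee_rot: [[-0.024, 1.0, 0.018], [1.0, 0.025, -0.015], [-0.015, 0.018, -1.0]]
ft_force: [0.6, -0.9, -3.4]
grip_width: 0.323
clock: 9.85
position: [0.4254, -0.1028, 0.0946]
ee_rot: [[-0.021, 1.0, 0.016], [1.0, 0.021, -0.015], [-0.015, 0.016, -1.0]]
ft_force: [-0.0, 0.3, -2.3]
grip_width: 0.326
pos [ 0.4254 -0.1028  0.0946] ang 1.2 shift units [-0.03 -0.37  2.62] rz 0.04 tilt [0.18 0.18] F [-0.   0.3 -2.3] w 0.326 t 9.85 q6 1.17
```

```bash
python3 -m pendant '[{"x":0,"y":-0.3,"z":0.5,"rx":0.15,"ry":0.1,"rz":0,"hand":1},{"x":0,"y":0,"z":0.6,"rx":0,"ry":0,"rz":0,"hand":1},{"x":0,"y":0,"z":0.6,"rx":0,"ry":0,"rz":0,"hand":1},{"x":0,"y":0,"z":0.4,"rx":0,"ry":0,"rz":0,"hand":1},{"x":0,"y":0,"z":0,"rx":0,"ry":0,"rz":0,"hand":1}]' 50
python3 go.py .4155 -.105 .0158 1
```

```text
clock: 10.35
position: [0.4182, -0.1022, 0.0296]
ee_rot: [[-0.023, 1.0, 0.005], [1.0, 0.023, -0.005], [-0.006, 0.005, -1.0]]
ft_force: [-0.1, -0.0, -1.4]
grip_width: 0.323
pos [ 0.4182 -0.1022  0.0296] ang 1.3 shift units [-0.09 -0.09  0.46] rz 0.06 tilt [0.06 0.06] F [-0.1 -0.  -1.4] w 0.323 t 10.35 q6 1.16
```

```bash
python3 -m pendant '[{"x":-0.1,"y":-0.1,"z":0.2,"rx":0,"ry":0,"rz":0,"hand":1},{"x":0,"y":0,"z":0.1,"rx":0,"ry":0,"rz":0,"hand":1},{"x":0,"y":0,"z":0.1,"rx":0,"ry":0,"rz":0,"hand":1},{"x":0,"y":0,"z":0,"rx":0,"ry":0,"rz":0,"hand":1}]' 50
python3 go.py .4155 -.105 .0158 1
```

```text
clock: 10.75
position: [0.417, -0.105, 0.0177]
ee_rot: [[-0.026, 1.0, 0.006], [1.0, 0.026, -0.006], [-0.006, 0.006, -1.0]]
ft_force: [-0.5, -0.2, -2.3]
grip_width: 0.325
pos [ 0.417  -0.105   0.0177] ang 1.5 shift units [ 0.   -0.05  0.06] rz 0.09 tilt [0.07 0.07] F [-0.5 -0.2 -2.3] w 0.325 t 10.75 q6 1.15
```

```bash
python3 -m pendant '[{"x":0,"y":-0.05,"z":0.05,"rx":0.05,"ry":0,"rz":0,"hand":1},{"x":0,"y":0,"z":0.05,"rx":0,"ry":0,"rz":0,"hand":1}]' 50
python3 go.py .4155 -.105 .0158 1
```

```text
clock: 10.95
position: [0.4163, -0.1054, 0.0152]
ee_rot: [[-0.026, 1.0, 0.003], [1.0, 0.026, -0.006], [-0.007, 0.003, -1.0]]
ft_force: [-0.2, 0.3, -2.5]
grip_width: 0.319
pos [ 0.4163 -0.1054  0.0152] ang 1.5 shift units [ 0.01 -0.03 -0.02] rz 0.09 tilt [0.04 0.07] F [-0.2  0.3 -2.5] w 0.319 t 10.95 q6 1.15
```

```bash
python3 -m pendant '[{"x":0,"y":0,"z":0.06,"rx":0,"ry":0,"rz":0,"hand":1}]' 50
python3 go.py .4155 -.105 .0158 1;  python3 -m pendant '[{"x":0,"y":0,"z":0.04,"rx":0,"ry":0,"rz":0,"hand":1}]' 50
python3 go.py .4155 -.105 .0158 1
```

```text
clock: 11.05
position: [0.4165, -0.1055, 0.0149]
ee_rot: [[-0.026, 1.0, 0.003], [1.0, 0.026, -0.006], [-0.006, 0.003, -1.0]]
ft_force: [-8.2, 4.8, 29.1]
grip_width: 0.324
pos [ 0.4165 -0.1055  0.0149] ang 1.5 shift units [ 0.02 -0.03 -0.03] rz 0.10 tilt [0.03 0.07] F [-8.2  4.8 29.1] w 0.324 t 11.05 q6 1.15
clock: 11.15
position: [0.4165, -0.1054, 0.0149]
ee_rot: [[-0.026, 1.0, 0.003], [1.0, 0.026, -0.006], [-0.007, 0.002, -1.0]]
ft_force: [-3.9, 2.7, 9.4]
grip_width: 0.32
pos [ 0.4165 -0.1054  0.0149] ang 1.5 shift units [ 0.02 -0.03 -0.03] rz 0.10 tilt [0.03 0.07] F [-3.9  2.7  9.4] w 0.320 t 11.15 q6 1.15
```

```bash
python3 -m pendant '[{"x":0,"y":0,"z":-0.02,"rx":0,"ry":0,"rz":0,"hand":-0.3},{"x":0,"y":0,"z":0,"rx":0,"ry":0,"rz":0,"hand":-0.3},{"x":0,"y":0,"z":0,"rx":0,"ry":0,"rz":0,"hand":-0.3},{"x":0,"y":0,"z":-0.4,"rx":0,"ry":0,"rz":0,"hand":-0.3},{"x":0,"y":0,"z":-0.8,"rx":0,"ry":0,"rz":0,"hand":-0.3}]' 50
python3 -m pendant '[{"x":0,"y":0,"z":-1,"rx":0,"ry":0,"rz":0,"hand":-0.3},{"x":0.2,"y":0,"z":-1,"rx":0,"ry":0,"rz":0,"hand":-0.3},{"x":1,"y":0.2,"z":-0.5,"rx":0,"ry":0,"rz":0,"hand":-0.3},{"x":1,"y":0.2,"z":0,"rx":0,"ry":0,"rz":0,"hand":-0.3},{"x":1,"y":0.2,"z":0,"rx":0,"ry":0,"rz":0,"hand":-0.3}]' 50
python3 go.py .462 .103 .13 0
```

```text
clock: 11.65
position: [0.4157, -0.105, 0.052]
ee_rot: [[-0.026, 1.0, 0.001], [1.0, 0.026, -0.006], [-0.006, 0.001, -1.0]]
ft_force: [-0.1, -0.0, 0.4]
grip_width: 0.649
clock: 12.15
position: [0.4358, -0.0093, 0.1374]
ee_rot: [[-0.017, 1.0, 0.012], [1.0, 0.017, -0.009], [-0.009, 0.012, -1.0]]
ft_force: [1.1, 0.6, -0.0]
grip_width: 0.651
pos [ 0.4358 -0.0093  0.1374] ang 1.0 shift units [3.73 0.94 0.22] rz 0.20 tilt [0.14 0.11] F [ 1.1  0.6 -0. ] w 0.651 t 12.15 q6 1.39
```

```bash
python3 -m pendant '[{"x":1,"y":0.2,"z":0,"rx":0.1,"ry":0.1,"rz":0.1,"hand":-0.6},{"x":1,"y":0.3,"z":0,"rx":0,"ry":0,"rz":0,"hand":-0.6},{"x":1,"y":0.2,"z":0,"rx":0,"ry":0,"rz":0,"hand":-0.6},{"x":0.7,"y":0.2,"z":0,"rx":0,"ry":0,"rz":0,"hand":-0.6},{"x":0,"y":0,"z":0,"rx":0,"ry":0,"rz":0,"hand":-0.6}]' 50
python3 go.py .462 .103 .013 0
python3 - <<'E'
from ov import *
im=env.snapshot("scene");cv2.imwrite("pics/sc4.png",im[:,:,::-1])
m=box(.4155,-.1015,1,.054,.176,[.011])+box(.4155,-.1015,1,.028,.15,[.006,.062])
draw("sc4","scene",(230,140,430,290),4,m,"sc4o")
E
```

```text
clock: 12.65
position: [0.4646, 0.1093, 0.1431]
ee_rot: [[-0.012, 1.0, 0.012], [1.0, 0.012, 0.001], [0.001, 0.012, -1.0]]
ft_force: [-0.8, 0.3, 0.7]
grip_width: 0.798
pos [0.4646 0.1093 0.1431] ang 0.7 shift units [-0.21 -0.14  4.34] rz 0.14 tilt [ 0.13 -0.01] F [-0.8  0.3  0.7] w 0.798 t 12.65 q6 1.65
```

View pics/sc4o.png

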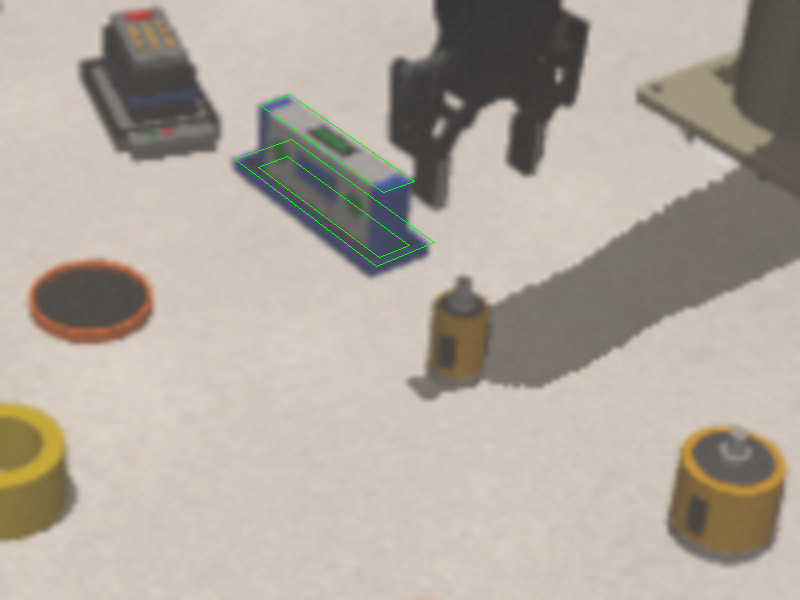

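```bash
python3 -m pendant '[{"x":-0.2,"y":-0.1,"z":0.6,"rx":0.1,"ry":0,"rz":0.1,"hand":-0.6},{"x":0,"y":0,"z":0.6,"rx":0,"ry":0,"rz":0,"hand":-0.6},{"x":0,"y":0,"z":0.6,"rx":0,"ry":0,"rz":0,"hand":-0.6}]' 50
python3 go.py .462 .103 .013 0
```

```text
clock: 13.0
position: [0.464, 0.1001, 0.0918]
ee_rot: [[-0.001, 1.0, 0.01], [1.0, 0.001, -0.001], [-0.001, 0.01, -1.0]]
ft_force: [-0.0, 0.3, -0.6]
grip_width: 0.804
pos [0.464  0.1001 0.0918] ang 0.1 shift units [ 0.1  -0.09  2.63] rz 0.02 tilt [0.11 0.02] F [-0.   0.3 -0.6] w 0.804 t 13.0 q6 1.65
```

```bash
python3 -m pendant '[{"x":0.1,"y":-0.1,"z":0.6,"rx":0.1,"ry":0,"rz":0,"hand":-0.6},{"x":0,"y":0,"z":0.7,"rx":0,"ry":0,"rz":0,"hand":-0.6},{"x":0,"y":0,"z":0.6,"rx":0,"ry":0,"rz":0,"hand":-0.6},{"x":0,"y":0,"z":0.4,"rx":0,"ry":0,"rz":0,"hand":-0.6},{"x":0,"y":0,"z":0,"rx":0,"ry":0,"rz":0,"hand":-0.6}]' 50
python3 go.py .462 .103 .013 0
```

```text
clock: 13.5
position: [0.4579, 0.0969, 0.0199]
ee_rot: [[0.006, 1.0, -0.004], [1.0, -0.006, -0.004], [-0.004, -0.004, -1.0]]
ft_force: [0.1, 0.3, -0.1]
grip_width: 0.803
pos [0.4579 0.0969 0.0199] ang -0.3 shift units [0.21 0.14 0.23] rz -0.07 tilt [-0.04  0.05] F [ 0.1  0.3 -0.1] w 0.803 t 13.5 q6 1.65
```

```bash
python3 -m pendant '[{"x":0.2,"y":0.1,"z":0.2,"rx":0,"ry":0,"rz":0,"hand":-0.6},{"x":0,"y":0,"z":0,"rx":0,"ry":0,"rz":0,"hand":-0.6}]' 50
python3 go.py .462 .103 .013 0
```

```text
clock: 13.7
position: [0.4618, 0.1024, 0.0146]
ee_rot: [[0.008, 1.0, -0.003], [1.0, -0.008, -0.004], [-0.004, -0.002, -1.0]]
ft_force: [-0.5, 0.1, -0.4]
grip_width: 0.799
pos [0.4618 0.1024 0.0146] ang -0.4 shift units [0.02 0.01 0.05] rz -0.09 tilt [-0.03  0.05] F [-0.5  0.1 -0.4] w 0.799 t 13.7 q6 1.66
```

```bash
python3 -m pendant '[{"x":0,"y":0,"z":0,"rx":0,"ry":0,"rz":0,"hand":1},{"x":0,"y":0,"z":0,"rx":0,"ry":0,"rz":0,"hand":1},{"x":0,"y":0,"z":0,"rx":0,"ry":0,"rz":0,"hand":1},{"x":0,"y":0,"z":0,"rx":0,"ry":0,"rz":0,"hand":1}]' 50
python3 go.py .640 .296 .13 0
```

```text
clock: 14.1
position: [0.464, 0.1029, 0.0166]
ee_rot: [[0.007, 1.0, 0.002], [1.0, -0.007, -0.004], [-0.004, 0.002, -1.0]]
ft_force: [-0.5, 0.3, -1.3]
grip_width: 0.435
pos [0.464  0.1029 0.0166] ang -0.4 shift units [ 6.46  5.83 -3.8 ] rz -0.08 tilt [0.02 0.05] F [-0.5  0.3 -1.3] w 0.435 t 14.1 q6 1.66
```

```bash
python3 -m pendant '[{"x":0,"y":0,"z":-0.3,"rx":0,"ry":0,"rz":0,"hand":1},{"x":0,"y":0,"z":-0.8,"rx":0,"ry":0,"rz":0,"hand":1},{"x":0.3,"y":0.2,"z":-0.9,"rx":0,"ry":0,"rz":0,"hand":1},{"x":0.8,"y":0.7,"z":-0.4,"rx":0,"ry":0,"rz":0,"hand":1},{"x":1,"y":0.9,"z":0,"rx":0,"ry":0,"rz":0,"hand":1}]' 50
python3 -m pendant '[{"x":1,"y":0.9,"z":0,"rx":0,"ry":0,"rz":0,"hand":1},{"x":1,"y":0.9,"z":0,"rx":0,"ry":0,"rz":0,"hand":1},{"x":1,"y":0.9,"z":0,"rx":0,"ry":0,"rz":0,"hand":1},{"x":0.7,"y":0.7,"z":0,"rx":0,"ry":0,"rz":0,"hand":1}]' 50
python3 go.py .640 .296 .08 0
```

```text
clock: 14.6
position: [0.5129, 0.1644, 0.0908]
ee_rot: [[0.011, 1.0, -0.007], [1.0, -0.011, -0.006], [-0.006, -0.007, -1.0]]
ft_force: [0.9, 0.3, -0.9]
grip_width: 0.432
clock: 15.0
position: [0.6205, 0.2795, 0.0934]
ee_rot: [[0.011, 1.0, -0.003], [1.0, -0.011, -0.005], [-0.005, -0.003, -1.0]]
ft_force: [1.0, -1.0, -1.3]
grip_width: 0.433
pos [0.6205 0.2795 0.0934] ang -0.6 shift units [0.56 0.64 0.44] rz -0.13 tilt [-0.04  0.06] F [ 1.  -1.  -1.3] w 0.433 t 15.0 q6 1.91
```

```bash
python3 -m pendant '[{"x":0.4,"y":0.5,"z":0.2,"rx":0,"ry":0,"rz":0,"hand":1},{"x":0.1,"y":0.1,"z":0.5,"rx":0,"ry":0,"rz":0,"hand":1},{"x":0,"y":0,"z":0.5,"rx":0,"ry":0,"rz":0,"hand":1},{"x":0,"y":0,"z":0.5,"rx":0,"ry":0,"rz":0,"hand":1},{"x":0,"y":0,"z":0.2,"rx":0,"ry":0,"rz":0,"hand":1}]' 50
python3 go.py .640 .296 .0226 0
```

```text
clock: 15.5
position: [0.64, 0.2965, 0.0336]
ee_rot: [[0.009, 1.0, -0.002], [1.0, -0.009, -0.005], [-0.005, -0.002, -1.0]]
ft_force: [-1.3, -0.4, -1.7]
grip_width: 0.436
pos [0.64   0.2965 0.0336] ang -0.5 shift units [-0.02  0.    0.37] rz -0.10 tilt [-0.03  0.06] F [-1.3 -0.4 -1.7] w 0.436 t 15.5 q6 1.92
```

```bash
python3 -m pendant '[{"x":0,"y":0,"z":0.15,"rx":0,"ry":0,"rz":0,"hand":1},{"x":0,"y":0,"z":0.1,"rx":0,"ry":0,"rz":0,"hand":1},{"x":0,"y":0,"z":0.05,"rx":0,"ry":0,"rz":0,"hand":1}]' 50
python3 go.py .640 .296 .0226 0
python3 -m pendant '[{"x":0,"y":0,"z":0.05,"rx":0,"ry":0,"rz":0,"hand":1}]' 50
```

```text
clock: 15.8
position: [0.6365, 0.294, 0.0222]
ee_rot: [[0.01, 1.0, -0.008], [1.0, -0.01, -0.007], [-0.007, -0.008, -1.0]]
ft_force: [-2.9, -1.0, 7.2]
grip_width: 0.434
pos [0.6365 0.294  0.0222] ang -0.6 shift units [ 0.07  0.11 -0.02] rz -0.12 tilt [-0.09  0.08] F [-2.9 -1.   7.2] w 0.434 t 15.8 q6 1.92
clock: 15.9
position: [0.6366, 0.294, 0.0222]
ee_rot: [[0.01, 1.0, -0.007], [1.0, -0.011, -0.006], [-0.007, -0.007, -1.0]]
ft_force: [-3.4, -0.7, 8.8]
grip_width: 0.434
```

```bash
python3 -m pendant '[{"x":0,"y":0,"z":-0.02,"rx":0,"ry":0,"rz":0,"hand":-0.6},{"x":0,"y":0,"z":0,"rx":0,"ry":0,"rz":0,"hand":-0.6},{"x":0,"y":0,"z":0,"rx":0,"ry":0,"rz":0,"hand":-0.6},{"x":0,"y":0,"z":-0.4,"rx":0,"ry":0,"rz":0,"hand":-0.6},{"x":0,"y":0,"z":-0.8,"rx":0,"ry":0,"rz":0,"hand":-1}]' 50
python3 -m pendant '[{"x":0,"y":0,"z":-1,"rx":0,"ry":0,"rz":0,"hand":-1},{"x":0,"y":0,"z":-1,"rx":0,"ry":0,"rz":0,"hand":-1},{"x":0,"y":-0.5,"z":-0.8,"rx":0,"ry":0,"rz":0,"hand":-1},{"x":0.1,"y":-1,"z":0,"rx":0,"ry":0,"rz":0,"hand":-1},{"x":0.1,"y":-1,"z":0,"rx":0,"ry":0,"rz":0,"hand":-1}]' 50
python3 go.py .428 .311 .13 0
```

```text
clock: 16.4
position: [0.6358, 0.2936, 0.059]
ee_rot: [[0.011, 1.0, -0.009], [1.0, -0.011, -0.008], [-0.008, -0.009, -1.0]]
ft_force: [0.2, 0.1, 0.3]
grip_width: 0.945
clock: 16.9
position: [0.5683, 0.3023, 0.156]
ee_rot: [[0.014, 1.0, 0.006], [1.0, -0.014, -0.002], [-0.002, 0.006, -1.0]]
ft_force: [-0.1, 0.5, 0.3]
grip_width: 1.0
pos [0.5683 0.3023 0.156 ] ang -0.8 shift units [ 0.22 -4.68  0.84] rz -0.16 tilt [0.07 0.02] F [-0.1  0.5  0.3] w 1.000 t 16.9 q6 1.98
```

```bash
python3 -m pendant '[{"x":0.1,"y":-1,"z":0,"rx":0.1,"ry":0,"rz":0,"hand":-1},{"x":0.1,"y":-1,"z":0,"rx":0,"ry":0,"rz":0,"hand":-1},{"x":0,"y":-1,"z":0.2,"rx":0,"ry":0,"rz":0,"hand":-1},{"x":0,"y":-1,"z":0.2,"rx":0,"ry":0,"rz":0,"hand":-1},{"x":0,"y":-0.4,"z":0,"rx":0,"ry":0,"rz":0,"hand":-1}]' 50
python3 go.py .428 .311 .01 0
python3 - <<'E'
from ov import *
im=env.snapshot("scene");cv2.imwrite("pics/sc5.png",im[:,:,::-1])
m=cyl(.428,.311,.062,[0,.056])+cyl(.64,.296,.064,[.011])+cyl(.6365,.294,.038,[.006,.062])
draw("sc5","scene",(280,200,480,350),4,m,"sc5o")
E
```

```text
clock: 17.4
position: [0.4326, 0.3118, 0.1506]
ee_rot: [[0.014, 1.0, 0.006], [1.0, -0.014, 0.003], [0.003, 0.006, -1.0]]
ft_force: [-0.0, -0.7, -0.2]
grip_width: 0.998
pos [0.4326 0.3118 0.1506] ang -0.8 shift units [-0.04 -0.18  4.69] rz -0.15 tilt [ 0.07 -0.03] F [-0.  -0.7 -0.2] w 0.998 t 17.4 q6 2.09
```

View pics/sc5o.png

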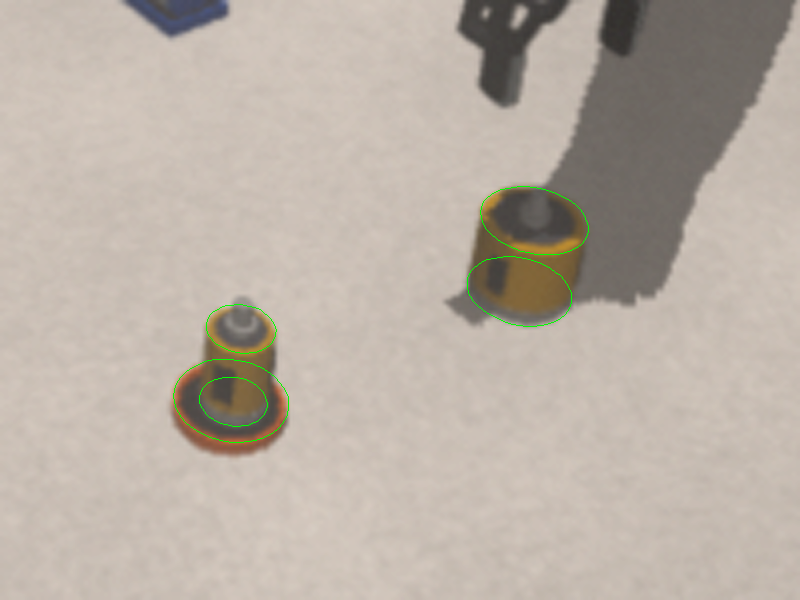

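```bash
python3 -m pendant '[{"x":0,"y":-0.2,"z":0.6,"rx":0.1,"ry":0,"rz":0,"hand":-1},{"x":0,"y":0,"z":0.7,"rx":0,"ry":0,"rz":0,"hand":-1},{"x":0,"y":0,"z":0.5,"rx":0,"ry":0,"rz":0,"hand":-1},{"x":0,"y":0,"z":0,"rx":0,"ry":0,"rz":0,"hand":-1}]' 50
python3 go.py .428 .311 .01 0
```

```text
clock: 17.85
position: [0.4315, 0.314, 0.0962]
ee_rot: [[0.014, 1.0, 0.004], [1.0, -0.014, 0.007], [0.007, 0.004, -1.0]]
ft_force: [-1.2, 0.5, 0.5]
grip_width: 0.998
pos [0.4315 0.314  0.0962] ang -0.8 shift units [-0.12 -0.13  2.87] rz -0.16 tilt [ 0.05 -0.08] F [-1.2  0.5  0.5] w 0.998 t 17.85 q6 2.09
```

```bash
python3 -m pendant '[{"x":-0.1,"y":-0.15,"z":0.4,"rx":0,"ry":-0.1,"rz":0,"hand":-1},{"x":0,"y":0,"z":0.6,"rx":0,"ry":0,"rz":0,"hand":-1},{"x":0,"y":0,"z":0.6,"rx":0,"ry":0,"rz":0,"hand":-1},{"x":0,"y":0,"z":0.5,"rx":0,"ry":0,"rz":0,"hand":-1},{"x":0,"y":0,"z":0.2,"rx":0,"ry":0,"rz":0,"hand":-1}]' 50
python3 go.py .428 .311 .01 0
```

```text
clock: 18.35
position: [0.4322, 0.3116, 0.0246]
ee_rot: [[0.017, 1.0, 0.009], [1.0, -0.017, -0.001], [-0.001, 0.009, -1.0]]
ft_force: [-0.4, -0.2, -0.7]
grip_width: 0.999
pos [0.4322 0.3116 0.0246] ang -1.0 shift units [-0.02 -0.14  0.49] rz -0.19 tilt [0.1  0.01] F [-0.4 -0.2 -0.7] w 0.999 t 18.35 q6 2.09
```

```bash
python3 -m pendant '[{"x":0,"y":-0.15,"z":0.3,"rx":0.1,"ry":0,"rz":0,"hand":-1},{"x":0,"y":0,"z":0.1,"rx":0,"ry":0,"rz":0,"hand":-1},{"x":0,"y":0,"z":0,"rx":0,"ry":0,"rz":0,"hand":1},{"x":0,"y":0,"z":0,"rx":0,"ry":0,"rz":0,"hand":1},{"x":0,"y":0,"z":0,"rx":0,"ry":0,"rz":0,"hand":1}]' 50
python3 go.py .428 .311 .01 0
```

```text
clock: 18.85
position: [0.4285, 0.312, 0.0122]
ee_rot: [[0.017, 1.0, 0.001], [1.0, -0.017, -0.001], [-0.001, 0.001, -1.0]]
ft_force: [0.7, 0.4, -1.9]
grip_width: 0.714
pos [0.4285 0.312  0.0122] ang -1.0 shift units [-0.03 -0.02  0.07] rz -0.20 tilt [0.01 0.01] F [ 0.7  0.4 -1.9] w 0.714 t 18.85 q6 2.10
```

```bash
python3 -m pendant '[{"x":0,"y":0,"z":-0.3,"rx":0,"ry":0,"rz":0,"hand":1},{"x":0,"y":0,"z":-0.8,"rx":0,"ry":0,"rz":0,"hand":1},{"x":-0.3,"y":0.2,"z":-1,"rx":0,"ry":0,"rz":0,"hand":1},{"x":-0.8,"y":0.4,"z":-0.6,"rx":0,"ry":0,"rz":0,"hand":1},{"x":-1,"y":0.5,"z":0,"rx":0,"ry":0,"rz":0,"hand":1}]' 50
python3 -m pendant '[{"x":-1,"y":0.6,"z":0,"rx":0,"ry":0,"rz":0,"hand":1},{"x":-1,"y":0.6,"z":0,"rx":0,"ry":0,"rz":0,"hand":1},{"x":-1,"y":0.6,"z":0,"rx":0,"ry":0,"rz":0,"hand":1},{"x":-1,"y":0.6,"z":0,"rx":0,"ry":0,"rz":0,"hand":1},{"x":-1,"y":0.6,"z":0,"rx":0,"ry":0,"rz":0,"hand":1}]' 50
python3 go.py .631 -.0925 .12 0
```

```text
clock: 19.35
position: [0.459, 0.2492, 0.0981]
ee_rot: [[0.01, 1.0, -0.0], [1.0, -0.01, -0.001], [-0.001, -0.0, -1.0]]
ft_force: [1.0, -0.2, -2.3]
grip_width: 0.714
clock: 19.85
position: [0.551, 0.0934, 0.1045]
ee_rot: [[0.007, 1.0, 0.007], [1.0, -0.007, 0.001], [0.001, 0.007, -1.0]]
ft_force: [-0.2, 0.1, -2.3]
grip_width: 0.714
pos [0.551  0.0934 0.1045] ang -0.4 shift units [-6.18  2.71 -0.51] rz -0.08 tilt [ 0.08 -0.01] F [-0.2  0.1 -2.3] w 0.714 t 19.85 q6 1.63
```

```bash
python3 -m pendant '[{"x":-1,"y":0.5,"z":0,"rx":0,"ry":0,"rz":0,"hand":1},{"x":-1,"y":0.5,"z":0,"rx":0,"ry":0,"rz":0,"hand":1},{"x":-1,"y":0.4,"z":0,"rx":0,"ry":0,"rz":0,"hand":1},{"x":-1,"y":0.4,"z":0,"rx":0,"ry":0,"rz":0,"hand":1},{"x":-1,"y":0.4,"z":0,"rx":0,"ry":0,"rz":0,"hand":1}]' 50
python3 -m pendant '[{"x":-0.7,"y":0.3,"z":0,"rx":0,"ry":0,"rz":0,"hand":1},{"x":0,"y":0,"z":0,"rx":0,"ry":0,"rz":0,"hand":1}]' 50
python3 go.py .631 -.0925 .018 0
```

```text
clock: 20.35
position: [0.6189, -0.064, 0.1089]
ee_rot: [[0.008, 1.0, 0.011], [1.0, -0.008, 0.001], [0.001, 0.011, -1.0]]
ft_force: [1.0, -0.2, -2.1]
grip_width: 0.717
clock: 20.55
position: [0.63, -0.0904, 0.1107]
ee_rot: [[0.013, 1.0, 0.014], [1.0, -0.013, -0.001], [-0.001, 0.014, -1.0]]
ft_force: [-0.5, 0.4, -2.0]
grip_width: 0.712
pos [ 0.63   -0.0904  0.1107] ang -0.7 shift units [-0.06 -0.01  3.09] rz -0.14 tilt [0.17 0.01] F [-0.5  0.4 -2. ] w 0.712 t 20.55 q6 1.34
```

```bash
python3 -m pendant '[{"x":0,"y":0,"z":0.6,"rx":0.15,"ry":0,"rz":0,"hand":1},{"x":0,"y":0,"z":0.7,"rx":0,"ry":0,"rz":0,"hand":1},{"x":0,"y":0,"z":0.7,"rx":0,"ry":0,"rz":0,"hand":1},{"x":0,"y":0,"z":0.5,"rx":0,"ry":0,"rz":0,"hand":1},{"x":0,"y":0,"z":0.1,"rx":0,"ry":0,"rz":0,"hand":1}]' 50
python3 go.py .631 -.0925 .018 0
```

```text
clock: 21.05
position: [0.6286, -0.0875, 0.0285]
ee_rot: [[0.011, 1.0, -0.002], [1.0, -0.011, 0.0], [0.0, -0.002, -1.0]]
ft_force: [-1.2, -0.1, -1.8]
grip_width: 0.713
pos [ 0.6286 -0.0875  0.0285] ang -0.6 shift units [-0.17  0.08  0.35] rz -0.12 tilt [-0.02 -0.  ] F [-1.2 -0.1 -1.8] w 0.713 t 21.05 q6 1.34
```

```bash
python3 -m pendant '[{"x":-0.15,"y":0.1,"z":0.1,"rx":0,"ry":0,"rz":0,"hand":1},{"x":0,"y":0,"z":0.1,"rx":0,"ry":0,"rz":0,"hand":1},{"x":0,"y":0,"z":0.1,"rx":0,"ry":0,"rz":0,"hand":1},{"x":0,"y":0,"z":0,"rx":0,"ry":0,"rz":0,"hand":1}]' 50
python3 go.py .631 -.0925 .018 0
```

```text
clock: 21.45
position: [0.6319, -0.0911, 0.019]
ee_rot: [[0.009, 1.0, -0.002], [1.0, -0.009, 0.0], [0.0, -0.002, -1.0]]
ft_force: [-0.1, 0.6, -3.0]
grip_width: 0.715
pos [ 0.6319 -0.0911  0.019 ] ang -0.5 shift units [-0.05 -0.03  0.03] rz -0.10 tilt [-0.02 -0.01] F [-0.1  0.6 -3. ] w 0.715 t 21.45 q6 1.34
```

```bash
python3 -m pendant '[{"x":0,"y":0,"z":0.05,"rx":0,"ry":0,"rz":0,"hand":1}]' 50
python3 -m pendant '[{"x":0,"y":0,"z":0.05,"rx":0,"ry":0,"rz":0,"hand":1}]' 50
```

```text
clock: 21.55
position: [0.6327, -0.0913, 0.0183]
ee_rot: [[0.009, 1.0, -0.0], [1.0, -0.009, 0.0], [0.0, -0.0, -1.0]]
ft_force: [0.0, -0.4, -1.6]
grip_width: 0.714
clock: 21.65
position: [0.6328, -0.0914, 0.0177]
ee_rot: [[0.009, 1.0, -0.0], [1.0, -0.009, 0.0], [0.0, -0.0, -1.0]]
ft_force: [-3.4, 1.7, 6.7]
grip_width: 0.714
```

```bash
python3 -m pendant '[{"x":0,"y":0,"z":-0.02,"rx":0,"ry":0,"rz":0,"hand":-1},{"x":0,"y":0,"z":0,"rx":0,"ry":0,"rz":0,"hand":-1},{"x":0,"y":0,"z":0,"rx":0,"ry":0,"rz":0,"hand":-1},{"x":0,"y":0,"z":-0.4,"rx":0,"ry":0,"rz":0,"hand":-1},{"x":0,"y":0,"z":-0.8,"rx":0,"ry":0,"rz":0,"hand":-1}]' 50
python3 -m pendant '[{"x":0,"y":0,"z":-1,"rx":0,"ry":0,"rz":0,"hand":-1},{"x":0,"y":0,"z":-1,"rx":0,"ry":0,"rz":0,"hand":-1},{"x":0,"y":0,"z":-1,"rx":0,"ry":0,"rz":0,"hand":-1},{"x":0,"y":0,"z":-1,"rx":0,"ry":0,"rz":0,"hand":-1},{"x":0.5,"y":-1,"z":-0.5,"rx":0,"ry":0,"rz":0,"hand":-1}]' 50
python3 -m pendant '[{"x":1,"y":-1,"z":-0.3,"rx":0,"ry":0,"rz":0,"hand":-1},{"x":1,"y":-1,"z":0,"rx":0,"ry":0,"rz":0,"hand":-1},{"x":1,"y":-1,"z":0,"rx":0,"ry":0,"rz":0,"hand":-1},{"x":1,"y":-0.5,"z":0,"rx":0,"ry":0,"rz":0,"hand":-1},{"x":1,"y":0,"z":0,"rx":0,"ry":0,"rz":0,"hand":-1}]' 50
python3 go.py .43 .25 .2 0
python3 - <<'E'
from ov import *
m=cyl(.631,-.0925,.088,[.011])+cyl(.631,-.0925,.062,[.006,.062])+cyl(.64,.296,.064,[.011])+cyl(.64,.296,.038,[.006,.062])+box(.4155,-.1015,1,.054,.176,[.011])+box(.4155,-.1015,1,.028,.15,[.006,.062])+box(.4465,-.308,-17,.086,.125,[.019])+box(.4465,-.308,-17,.044,.095,[.07])+box(.4465,-.308,-17,.056,.095,[.014])
for n,b in(("scene",(190,100,450,320)),("top",(100,120,360,290))):
    im=env.snapshot(n);cv2.imwrite(f"pics/{n}6.png",im[:,:,::-1]);draw(f"{n}6",n,b,3,m,f"{n}6o");draw(f"{n}6",n,b,3,[],f"{n}6n")
E
```

```text
clock: 22.15
position: [0.6317, -0.0913, 0.0544]
ee_rot: [[0.009, 1.0, -0.003], [1.0, -0.009, 0.001], [0.001, -0.003, -1.0]]
ft_force: [0.1, 0.4, 0.7]
grip_width: 1.0
clock: 22.65
position: [0.6059, -0.0778, 0.2003]
ee_rot: [[0.011, 1.0, 0.006], [1.0, -0.011, -0.002], [-0.002, 0.006, -1.0]]
ft_force: [0.3, 0.5, 0.9]
grip_width: 0.999
clock: 23.15
position: [0.5004, 0.075, 0.2186]
ee_rot: [[0.017, 1.0, 0.021], [1.0, -0.017, -0.004], [-0.004, 0.021, -1.0]]
ft_force: [1.2, 0.4, -0.1]
grip_width: 0.997
pos [0.5004 0.075  0.2186] ang -1.0 shift units [ 5.79 -2.46  0.55] rz -0.19 tilt [0.24 0.04] F [ 1.2  0.4 -0.1] w 0.997 t 23.15 q6 1.61
```

View pics/scene6o.png

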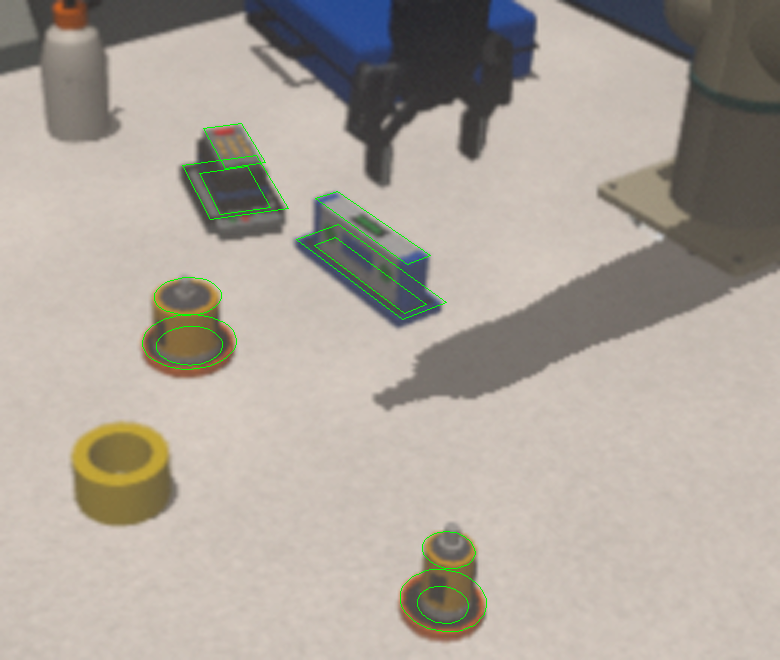

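View pics/top6o.png

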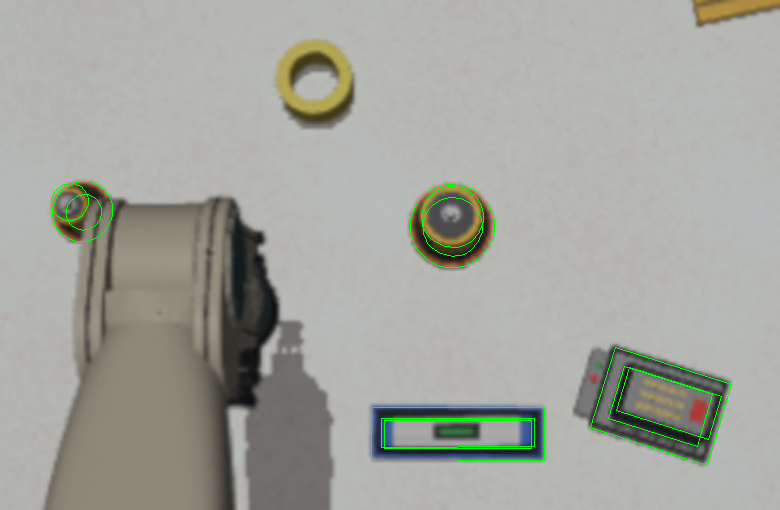

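```bash
python3 -m pendant '[{"x":0,"y":0,"z":0,"rx":0,"ry":0,"rz":0,"hand":-1},{"x":0,"y":0,"z":0,"rx":0,"ry":0,"rz":0,"hand":-1},{"x":0,"y":0,"z":0,"rx":0,"ry":0,"rz":0,"hand":-1}]' && python3 -c "
from cell import env
print(env.sign_off())"
```

```text
clock: 23.55
position: [0.5029, 0.0759, 0.2205]
ee_rot: [[0.012, 1.0, 0.025], [1.0, -0.012, -0.004], [-0.003, 0.025, -1.0]]
ft_force: [-0.5, -0.2, -0.5]
grip_width: 1.006
the job is handed in; nothing more can be done
None
```

All four parts are in their own holders, and I handed the job in at about 23.6 s of the 115 s allowed. I set each part down until the wrist force showed it touching the holder floor, then let go. The sign-off gave no verdict.

**Last checks:** I took a final picture from both cameras and overlaid each part's outline as it should sit in its bay. Each part looked upright, inside its rim, and within about 2–4 mm of the bay centre. The arm was clear of everything, with almost no force at the wrist.

- **Small hole saw:** it was released about 4 mm off centre, which is inside the 14 mm limit. The arm partly hid its holder in the final top view, but the scene view showed it seated.
- **Level:** contact peaked at about 29 N at the wrist as it was set down, the highest reading I saw. The limit is 120 N.
- **Sprayer and tape roll:** I never approached either one. Both look upright and unmoved in the final scene view, though I compared that by eye rather than measuring it.

None of the checks failed or disagreed with each other.

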